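# Sweep chocolate nuts into a gift box

## Robot

A 6-joint arm with a two-finger parallel gripper is mounted at the origin on the work surface. World frame = base frame: x ahead of the robot, y to its left, z up, the work surface at z = 0. Lengths are in m, angles in rad, forces in N, time in s.
With the tool pointing down it reaches from about 0.325 to 0.775 m from the base axis. Payload 5.5 kg.
Tool frame: the origin (TCP) lies between the finger pads; the fingertips stand 14 mm ahead of it and the grasp point (between the pads) lies 5 mm behind it; z points along the fingers, y is the direction in which the jaws open and shut (so a half turn about z gives the same grasp; the last joint's range is limited). The gripper opens to 85 mm and grips with 20 to 120 N. Pads are 22 mm wide; open, the fingers measure 114 mm over their backs; the gripper's body (76 mm by 85 mm) begins 54 mm behind the grasp point. The pads swing forward as they close: fully open they stand 13 mm farther back than shut.
Start: joints at [1.089, 0.091, 1.231, -0, 1.82, -0.057], TCP at [0.247, 0.547, 0.245] pointing down, gripper open.
Joint ranges: [-2.87, 2.87], [-0.86, 2.18], [0.17, 2.46], [-1.51, 4.65], [0.06, 2.69], [-2.65, 2.65]. Speed limits (rad/s): [2.57, 2.57, 3.01, 3.14, 3.14, 3.14].

## Interface

Orientations are given as a 3x3 rotation matrix whose columns are the frame's x, y, z axes.
In Python, from workcell import ctrl, set_gripper, solver, get_image gives the robot as it stands. Calls block until the motion is done:
- ctrl.movep(position, orientation): joint-space move of the TCP to a pose.
- ctrl.move_linear(position, ori=None, velocity=0.15): straight line of the TCP; ori=None keeps the orientation; velocity is the mean speed in m/s.
- ctrl.move_joints(angles): joint-space move.
- set_gripper(opening): finger opening in m; the grip force is fixed at half the most; returns when the fingers have stopped.
- ctrl.wait(seconds).
- solver.solve_ik(position, orientation): joint angles nearest the present ones, or None.
- get_image(name): name is "scene" or "top"; returns a dict with "frame" (384x512x3 uint8, blue, green, red), "range_z" (384x512 float32, m along the optical axis (not along the pixel's ray), 0 where there is no reading), "mtx" (3x3 intrinsics, pixels), "rvec" (rotation vector, rad) and "tvec" (3), from world to camera coordinates, as OpenCV has them. Camera axes: x right, y down, z forward; pixel columns grow to the right and rows downward; lengths in m; the calibration is good to about 2 mm. A picture is of the moment at which its call begins.
A pose or a line that the arm cannot do raises ctrl.PlanningError and nothing moves.
- ctrl.sign_off(): hands the job in, once; it reports no verdict.
Readings, each from a call of its own:
- ctrl.read_time_s(): time.
- ctrl.read_joints(): joint angles.
- ctrl.read_qd(): joint speeds.
- ctrl.read_tau(): joint torques, N m.
- ctrl.read_ee_pos(): TCP position.
- ctrl.read_tool_rot(): TCP orientation.
- ctrl.read_force(): force on the tool from outside, world axes, zero at the start.
- ctrl.read_ft_torque(): the same for the moment, N m.
- ctrl.read_gripper_width(): finger opening in m.
Only numpy, scipy, OpenCV 4.12 (cv2) and the standard library are available. Lean on these libraries where they do the work, as an engineer would, in place of code of your own. Each camera call takes 0.05 s, during which the arm holds its last target.

## Task

Sweep the three chocolate hex nuts across the packing board, over its edge and into the open gift box standing against it. Push them only: chocolate marks and breaks easily, so never lift, pinch or press hard on a nut. Leave everything else where it stands, including the ribbon spool and the chocolate bolt between the nuts.

Things in the scene. Friction and masses are not known exactly. Their poses are not given: they have to be found in the camera images.
- board: Fixed flat packing board of light wood, 270 mm (its x) by 260 mm (its y), 50 mm thick, without a raised edge; origin at the centre of its underside on the table, z up, so its top is 50 mm above the table. It is turned by up to about 9 degrees.
- gift_box: Fixed open cardboard gift box with a few wood shavings on its floor (for looks only), 250 mm (x) by 130 mm (y) outside, walls 4 mm thick and 48 mm high (rim 2 mm below the board's top), inner floor 4 mm above the table; origin at the centre of its underside, axes parallel to the board's. It stands 2 mm from either the +y or the -y edge of the board (origin 197 mm from the board's origin along the board's y).
- closed_box: Fixed closed gift box with a ribbon, 250 by 130 mm, 54 mm high (bow to 65 mm), against the board's other y edge, opposite the open one; origin at the centre of its underside. Not the place for the nuts.
- nut1_center (a point): Loose chocolate hexagon nut, dark brown, 36 mm across the flats (42 mm over the corners), 14 mm thick, with a 16 mm hole, about 18 g, lying flat on the board. The point is its centre, half-way up (7 mm above the board's top while it lies there). Where: on the board's near side, about 72 mm to -x of the board's centre, alone in its lane.
- nut2_center (a point): Loose chocolate hexagon nut, dark brown, 36 mm across the flats (42 mm over the corners), 14 mm thick, with a 16 mm hole, about 18 g, lying flat on the board. The point is its centre, half-way up (7 mm above the board's top while it lies there). Where: on the board's far side, about 72 mm to +x of the board's centre, towards the board's -y edge.
- nut3_center (a point): Loose chocolate hexagon nut, dark brown, 36 mm across the flats (42 mm over the corners), 14 mm thick, with a 16 mm hole, about 18 g, lying flat on the board. The point is its centre, half-way up (7 mm above the board's top while it lies there). Where: on the board's far side, about 72 mm to +x of the board's centre, towards the board's +y edge.
- spool: Loose ribbon spool standing near the board's middle line (board x about 0), 38 mm in diameter, 42 mm high; origin at the centre of its underside. Leave it alone.
- bolt: Loose dark chocolate bolt standing on its hexagon head near the board's middle line, head 39 mm over the corners and 12 mm high, shank 18 mm in diameter, 46 mm high in all; origin at the centre of its underside. Leave it alone.
- spanner: Loose chocolate spanner lying on the table to the right of the board, 150 by 32 by 10 mm; origin at the middle of its shank, on the underside. Leave it alone.
- gift_a: Loose small gift box on the table, to the left, 140 by 110 by 45 mm (bow to 55 mm); origin at the centre of its underside. Leave it alone.
- gift_b: The same kind of small gift box on the table, to the right. Leave it alone.
- jar: Loose jar on the table, to the left, 64 mm in diameter, 90 mm high; origin at the centre of its underside. Leave it alone.
There are look-alikes about, which are no part of the job. Leave any red look-alike of the part that bears nut2_center alone. What is shaped like the part that bears nut3_center but purple is not meant.

How it is judged:
At the end, for the whole second after the job is handed in: All three nuts lie at rest in the open gift box: each centre at least 5 mm inside its inner walls and below its rim (48 mm above the table); the loose bystanders are within 20 mm of where they began (x of nut1_center in the frame of gift_box between -0.116 and 0.116 m and y of nut1_center in the frame of gift_box between -0.056 and 0.056 m and z of each of nut1_center, nut2_center, nut3_center in the frame of gift_box below 0.048 m and linear speed of each of nut1, nut2, nut3 below 0.02 m/s and x of nut2_center in the frame of gift_box between -0.116 and 0.116 m and y of nut2_center in the frame of gift_box between -0.056 and 0.056 m and x of nut3_center in the frame of gift_box between -0.116 and 0.116 m and y of nut3_center in the frame of gift_box between -0.056 and 0.056 m and distance of each of spool, bolt, spanner, gift_a, gift_b, jar from where it was at the start of the episode below 0.02 m); the robot touches nothing.
It fails at once if a nut is lifted (its centre more than 30 mm above where it lies on the board) (height (world z) of any of nut1_center, nut2_center, nut3_center above 0.087 m).
It fails at once if a nut is pinched or pressed with more than 15 N (contact force between the fingers and nut1 above 15 N or contact force between the fingers and nut2 above 15 N or contact force between the fingers and nut3 above 15 N).
It fails at once if the ribbon spool or the chocolate bolt is moved more than 20 mm or tipped (distance of any of spool, bolt from where it was at the start of the episode above 0.02 m or angle between any of spool, bolt's own z axis and vertical above 0.4 rad).
It fails at once if the spanner, a small gift box or the jar is moved more than 20 mm or tipped (distance of any of spanner, gift_a, gift_b, jar from where it was at the start of the episode above 0.02 m or angle between any of spanner, gift_a, gift_b, jar's own z axis and vertical above 0.4 rad).
It also fails if it takes over 61 s, if anything falls off the work surface, if the arm or the gripper's body presses on something with over 40 N, if the wrist force passes 120 N, or if a joint passes its speed limit or range.

## Working session

There is one attempt and no reset: what is moved stays moved. The work goes in short steps, each a Python script; the robot and the scene stay as the last script left them, time stands still between calls to the robot, and variables do not carry over. Pictures are saved under pics/ and viewed, and the job is handed in when it is done.

```bash
mkdir -p pics; ls; python3 - <<'E'
from workcell import ctrl,get_image
import cv2,numpy as np
for n in("scene","top"):
    d=get_image(n); cv2.imwrite(f"pics/{n}0.png",d["frame"]); np.savez(f"{n}0.npz",**d)
    R=cv2.Rodrigues(np.array(d["rvec"]))[0]; print(n,(-R.T@np.array(d["tvec"]).ravel()).round(3),R.round(2).tolist(),d["mtx"][0])
print(ctrl.read_time_s())
E
```

```text
pics
scene [ 1.345 -0.116  0.625] [[0.15, 0.99, 0.01], [0.55, -0.07, -0.83], [-0.82, 0.13, -0.55]] [349.6562466    0.         259.74748889]
top [0.379 0.006 1.452] [[-0.02, -1.0, -0.0], [-0.99, 0.02, -0.1], [0.1, 0.0, -1.0]] [407.25090097   0.         259.07388261]
0.1
```

View pics/scene0.png

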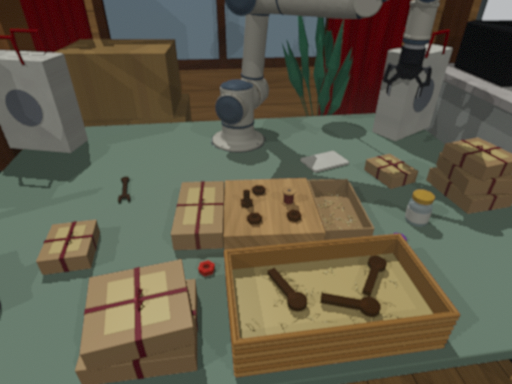

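View pics/top0.png

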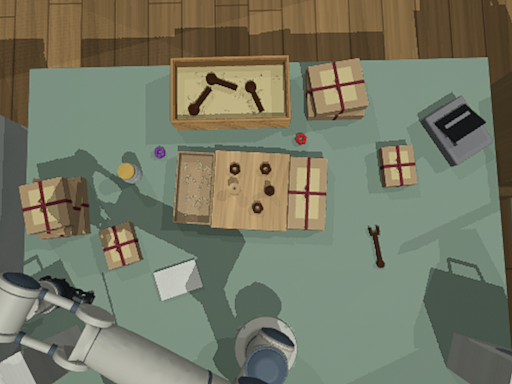

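The open box is on the left in the top view (+y). In that view the nuts are at about (235,169), (265,169) and (257,208), the bolt is at (269,190) and the spool at (234,188). The red and purple look-alikes lie off the board. Next I'll measure positions.

```bash
cat > h.py <<'E'
import numpy as np,cv2
def ray(d,uv,z):
    uv=np.atleast_2d(np.array(uv,float)); R=cv2.Rodrigues(np.array(d["rvec"],float))[0]; t=np.array(d["tvec"],float).ravel()
    c=-R.T@t; K=np.array(d["mtx"]); r=(np.linalg.inv(K)@np.c_[uv,np.ones(len(uv))].T).T@R
    return c+r*((z-c[2])/r[:,2])[:,None]
def proj(d,P): return cv2.projectPoints(np.atleast_2d(np.array(P,float)),np.array(d["rvec"],float),np.array(d["tvec"],float),np.array(d["mtx"],float),None)[0][:,0]
def cloud(d):
    Z=np.array(d["range_z"]); v,u=np.indices(Z.shape); K=np.array(d["mtx"]); R=cv2.Rodrigues(np.array(d["rvec"],float))[0]
    X=np.stack([(u-K[0,2])*Z/K[0,0],(v-K[1,2])*Z/K[1,1],Z],-1)
    P=(X-np.array(d["tvec"]).ravel())@R; P[Z==0]=np.nan; return P
E
python3 - <<'E'
import numpy as np,cv2
from h import *
d=dict(np.load("top0.npz")); P=cloud(d); 
v=slice(130,250);u=slice(160,340)
f=d["frame"]
cv2.imwrite("pics/z0.png",cv2.resize(f[v,u],None,fx=4.4,fy=4.4,interpolation=cv2.INTER_CUBIC))
s=dict(np.load("scene0.npz"))["frame"]
cv2.imwrite("pics/z1.png",cv2.resize(s[165:260,165:380],None,fx=3.7,fy=3.7,interpolation=cv2.INTER_CUBIC))
hsv=cv2.cvtColor(f,cv2.COLOR_BGR2HSV)
m=(f.max(2)<75).astype(np.uint8); m[:145]=0;m[235:]=0;m[:,:205]=0;m[:,292:]=0
n,l,st,ce=cv2.connectedComponentsWithStats(m)
for i in range(1,n):
    if st[i,4]>8: print(st[i],ce[i].round(1),ray(d,ce[i],.057).round(4))
# board: bright wood, height 50mm
H=P[...,2]
print(np.nanmedian(H[150:225,215:285]))
m=((abs(H-.05)<.006)).astype(np.uint8); m[:140]=0;m[240:]=0;m[:,:170]=0;m[:,330:]=0
cv2.imwrite("pics/m.png",cv2.resize(m[130:250,160:340]*255,None,fx=4,fy=4))
E
```

```text
[230 164  10  11  64] [234.4 168.7] [[0.6205 0.0906 0.057 ]]
[260 164  11  10  67] [265.  168.5] [[ 0.6188 -0.0156  0.057 ]]
[265 186   9  10  73] [269.1 190.3] [[ 0.5421 -0.0276  0.057 ]]
[253 203  10  10  56] [257.2 207.5] [[0.4837 0.0147 0.057 ]]
[220 229  20   4  20] [229.5 229.3] [[0.4114 0.1112 0.057 ]]
0.05065526447538242
```

View pics/z0.png

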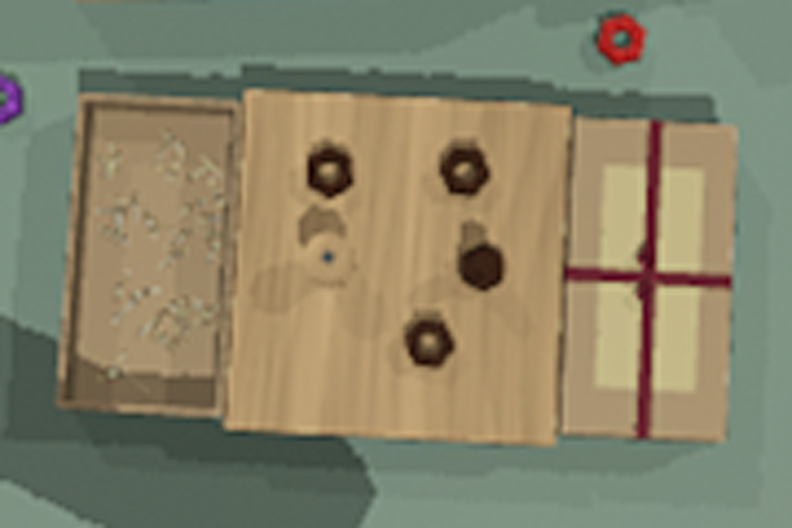

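View pics/z1.png

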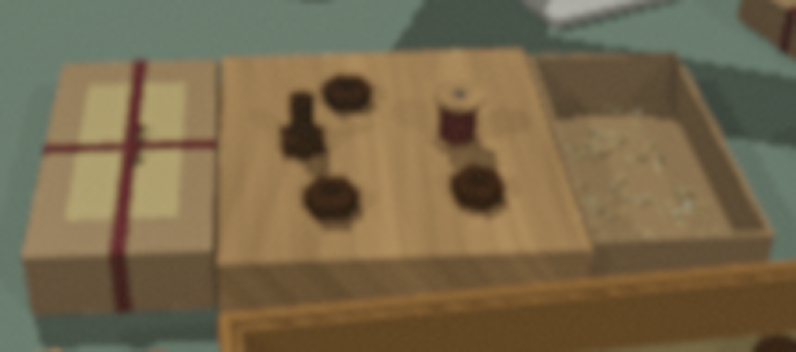

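```bash
cat >> h.py <<'E'
d0=dict(np.load("top0.npz"))
c=np.array([(246,89),(571,106),(556,444),(226,430)])/4.4+[160,130]-.5*(1-1/4.4)
W=ray(d0,c,.05)[:,:2]   # far+y, far-y, near-y, near+y
ax=((W[0]+W[1])-(W[2]+W[3])); th=np.arctan2(ax[1],ax[0])
ay=((W[0]+W[3])-(W[1]+W[2])); th2=np.arctan2(-ay[0],ay[1])
TH=(th+th2)/2; BX=np.array([np.cos(TH),np.sin(TH)]); BY=np.array([-BX[1],BX[0]]); BO=W.mean(0)
def b2w(x,y): return BO+BX*x+BY*y
def w2b(p): p=np.asarray(p)[...,:2]-BO; return np.stack([p@BX,p@BY],-1)
E
python3 - <<'E'
from h import *
print(W.round(4).tolist(),th,th2,BO,np.linalg.norm(ax)/2,np.linalg.norm(ay)/2)
s=dict(np.load("scene0.npz")); f=s["frame"]
m=(f.max(2)<75).astype(np.uint8); m[:175]=0;m[235:]=0;m[:,:225]=0;m[:,320:]=0
n,l,st,ce=cv2.connectedComponentsWithStats(m)
for i in range(1,n):
    if st[i,4]>8: print("scene",st[i],w2b(ray(s,ce[i],.057)).round(4))
for uv in [(234.4,168.7),(265,168.5),(257.2,207.5)]: print("top",w2b(ray(d0,uv,.057)).round(4))
print("bolt",w2b(ray(d0,(269.1,190.3),.09)),"spool",w2b(ray(d0,np.array((328,257))/4.4+[159.6,129.6],.092)))
print("corners scene",(proj(s,np.c_[[b2w(a,b) for a,b in((.135,.13),(.135,-.13),(-.135,-.13),(-.135,.13))],[.05]*4])-[165,165])*3.7)
E
```

```text
[[0.6903, 0.1559], [0.67, -0.1022], [0.4026, -0.082], [0.4199, 0.1753]] -0.07354241347058489 -0.0725896887187318 [0.54571608 0.03674742] 0.26963923972626597 0.2584034071263042
scene [253 186  12   9  90] [[-0.0585 -0.0259]]
scene [242 191  11  17 123] [[-0.0092 -0.0637]]
scene [285 196   8   7  54] [[-0.0076  0.0568]]
scene [288 210  13  12 118] [[0.0716 0.0594]]
scene [248 213  14  12 121] [[ 0.0778 -0.0469]]
top [[0.0708 0.0592]]
top [[ 0.0765 -0.0468]]
top [[-0.0602 -0.0264]]
bolt [[-0.00269226 -0.06398684]] spool [[-0.0008401   0.05389802]]
corners scene [[591.39824705 247.30079025]
 [212.79975027 263.14072235]
 [216.6636686   54.75569332]
 [519.23778149  45.45381334]]
```

```bash
cat >> h.py <<'E'
def ori(sgn=1,dth=0):
    a=TH+dth; y=sgn*np.array([np.cos(a),np.sin(a),0]); z=np.array([0,0,-1.]); return np.c_[np.cross(y,z),y,z]
def P(x,y,z): return np.r_[b2w(x,y),z]
E
python3 - <<'E'
from h import *
from workcell import solver,ctrl
for s in(1,-1):
  for p in [(.0708,.0,.2),(.0708,.01,.069),(.07,.17,.069),(.0765,-.095,.069),(-.06,-.073,.069),(-.07,.17,.2)]:
    q=solver.solve_ik(P(*p),ori(s)); print(s,p,None if q is None else np.round(q,2))
E
```

```text
1 (0.0708, 0.0, 0.2) [-0.    0.13  1.27 -0.    1.74  0.07]
1 (0.0708, 0.01, 0.069) [ 0.01  0.18  1.45 -0.    1.51  0.09]
1 (0.07, 0.17, 0.069) [ 0.26  0.28  1.33 -0.    1.53  0.33]
1 (0.0765, -0.095, 0.069) [-0.16  0.18  1.45 -0.    1.51 -0.08]
1 (-0.06, -0.073, 0.069) [-0.14 -0.19  1.82 -0.    1.52 -0.06]
1 (-0.07, 0.17, 0.2) [ 0.34 -0.1   1.5  -0.    1.74  0.42]
-1 (0.0708, 0.0, 0.2) None
-1 (0.0708, 0.01, 0.069) None
-1 (0.07, 0.17, 0.069) None
-1 (0.0765, -0.095, 0.069) None
-1 (-0.06, -0.073, 0.069) None
-1 (-0.07, 0.17, 0.2) None
```

```bash
python3 - <<'E'
from h import *
from workcell import *
set_gripper(.016)
ctrl.movep(P(.0708,.012,.17),ori())
ctrl.move_linear(P(.0708,.012,.069),velocity=.12)
print(ctrl.read_force(),ctrl.read_ee_pos(),ctrl.read_gripper_width(),ctrl.read_time_s())
s=get_image("scene");f=s["frame"]
cv2.imwrite("pics/a1.png",cv2.resize(f[115:260,190:360],None,fx=4,fy=4,interpolation=cv2.INTER_CUBIC))
E
```

```text
[-0.40227482 -0.19223143 -0.23026611] [0.61781162 0.04357957 0.07018381] 0.016222627988877737 4.0
```

View pics/a1.png

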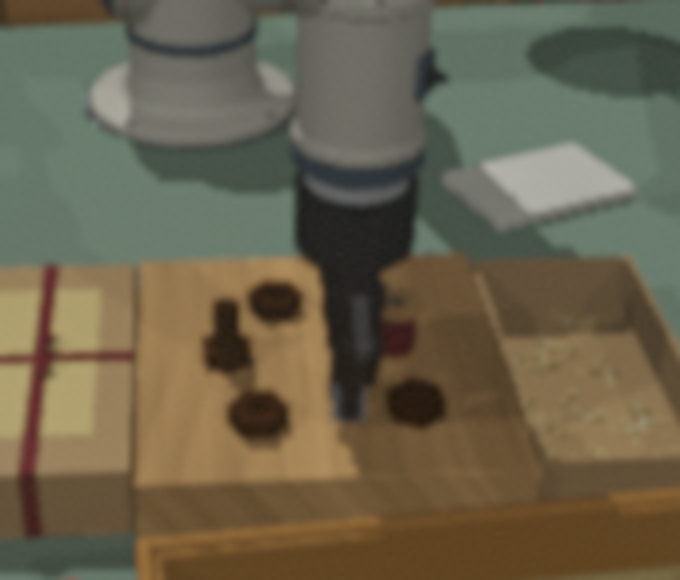

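The fingertips stand just behind nut 3 at crop (350,410), clear of nut 2 and the spool. Now I'll sweep.

```bash
python3 - <<'E'
from h import *
from workcell import *
ctrl.move_linear(P(.0708,.012,.067),velocity=.05)
ctrl.move_linear(P(.0708,.035,.067),velocity=.04)
print(ctrl.read_force(),ctrl.read_ee_pos())
ctrl.move_linear(P(.0708,.160,.067),velocity=.13)
print(ctrl.read_force())
ctrl.move_linear(P(.0708,.160,.14),velocity=.2)
ctrl.movep(P(.0765,-.092,.14),ori())
print(ctrl.read_time_s())
s=get_image("scene");f=s["frame"]
cv2.imwrite("pics/a2.png",cv2.resize(f[115:260,165:380],None,fx=3.7,fy=3.7,interpolation=cv2.INTER_CUBIC))
d=get_image("top")
cv2.imwrite("pics/a2t.png",cv2.resize(d["frame"][130:250,160:340],None,fx=4,fy=4,interpolation=cv2.INTER_CUBIC))
E
```

```text
[-0.1474551   0.74305619  1.62363888] [0.61887633 0.06656907 0.06695717]
[0.76934874 0.10281191 0.32510952]
7.6417
```

View pics/a2.png

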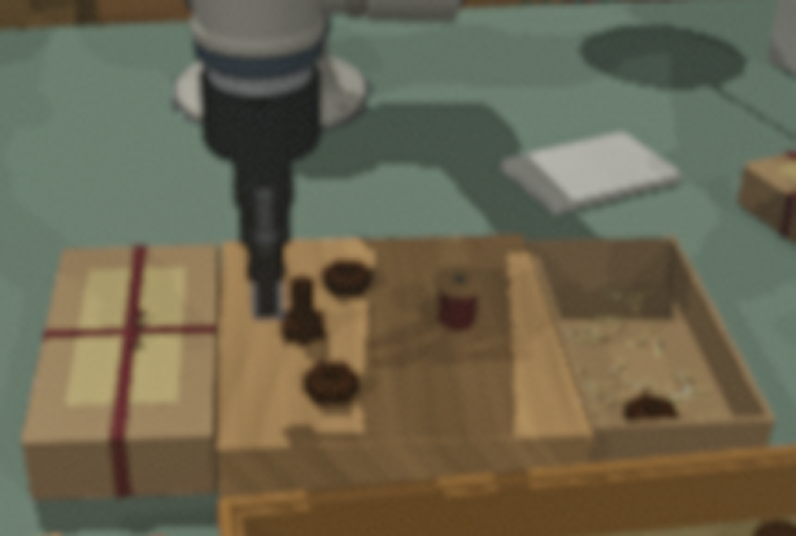

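View pics/a2t.png

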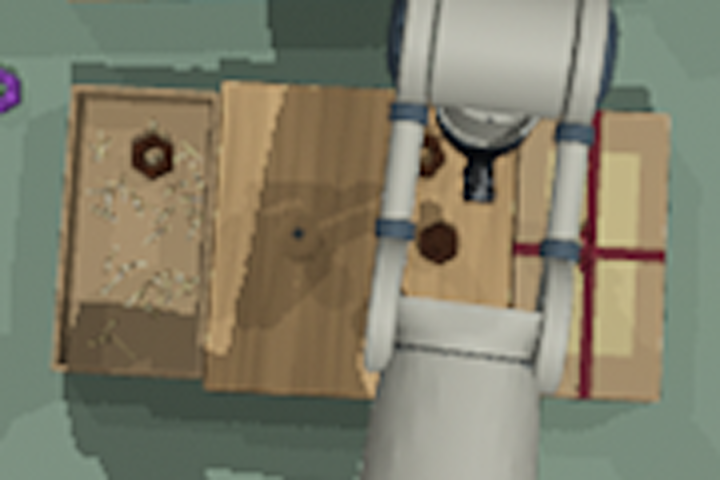

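Nut 3 lies flat in the box at top crop (152,155). Nut 2 and the bolt are untouched. Next are nut 2 and then nut 1.

```bash
python3 - <<'E'
from h import *
from workcell import *
ctrl.move_linear(P(.0765,-.092,.068),velocity=.12)
ctrl.move_linear(P(.0765,-.07,.068),velocity=.04)
print(ctrl.read_force(),ctrl.read_ee_pos())
ctrl.move_linear(P(.0765,.160,.068),velocity=.13)
print(ctrl.read_force())
ctrl.move_linear(P(.0765,.160,.15),velocity=.2)
ctrl.movep(P(-.062,-.074,.15),ori())
print(ctrl.read_time_s())
s=get_image("scene");f=s["frame"]
cv2.imwrite("pics/a3.png",cv2.resize(f[115:260,165:380],None,fx=3.7,fy=3.7,interpolation=cv2.INTER_CUBIC))
d=get_image("top")
cv2.imwrite("pics/a3t.png",cv2.resize(d["frame"][130:250,160:340],None,fx=4,fy=4,interpolation=cv2.INTER_CUBIC))
E
```

```text
[ 1.28596498 -0.36606203  0.17411349] [ 0.61687762 -0.03854414  0.06793336]
[-0.5332955   0.54048457 -0.20705109]
12.725
```

View pics/a3.png

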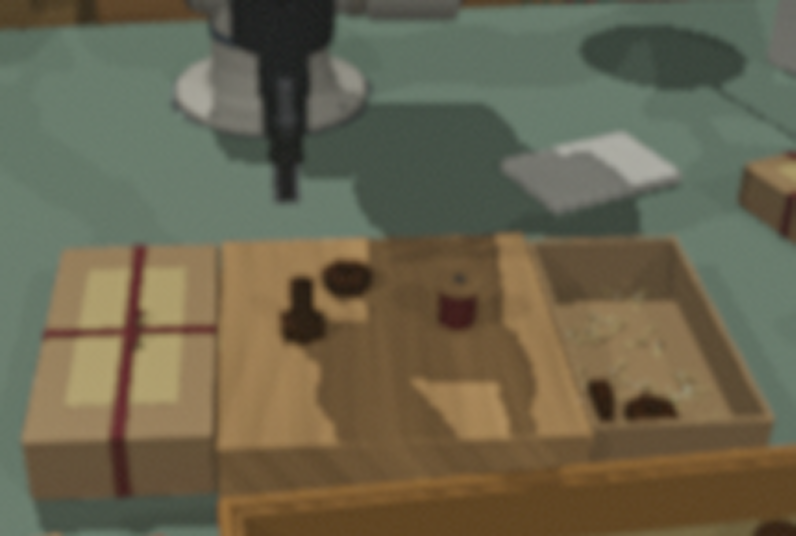

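View pics/a3t.png

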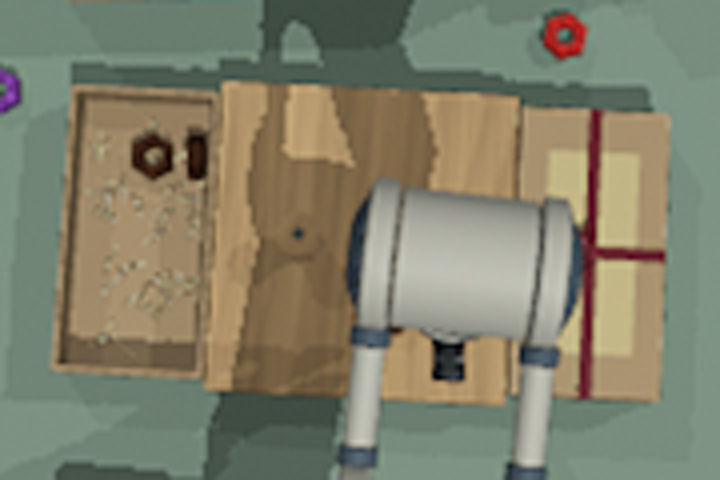

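Nut 3 lies flat in the box. Nut 2 stands on its edge near the wall at top crop (196,156), and I'll measure that afterwards. Now nut 1.

```bash
python3 - <<'E'
from h import *
from workcell import *
ctrl.move_linear(P(-.062,-.074,.068),velocity=.12)
ctrl.move_linear(P(-.062,-.05,.068),velocity=.04)
print(ctrl.read_force(),ctrl.read_ee_pos())
ctrl.move_linear(P(-.068,.160,.068),velocity=.15)
print(ctrl.read_force())
ctrl.move_linear(P(-.068,.160,.15),velocity=.2)
ctrl.movep(P(-.068,-.05,.25),ori())
print(ctrl.read_time_s())
s=get_image("scene");f=s["frame"]
cv2.imwrite("pics/a4.png",cv2.resize(f[115:260,165:380],None,fx=3.7,fy=3.7,interpolation=cv2.INTER_CUBIC))
d=get_image("top");np.savez("top4.npz",**d)
cv2.imwrite("pics/a4t.png",cv2.resize(d["frame"][130:250,160:340],None,fx=4,fy=4,interpolation=cv2.INTER_CUBIC))
f=d["frame"]
m=(f.max(2)<75).astype(np.uint8); m[:145]=0;m[235:]=0;m[:,:175]=0;m[:,292:]=0
n,l,st,ce=cv2.connectedComponentsWithStats(m);C=cloud(d)
for i in range(1,n):
    if st[i,4]>8: print(st[i],"box xy",(w2b(ray(d,ce[i],.018))-[0,.197]).round(4),"z",np.nanmedian(C[l==i][:,2]).round(3),np.nanmax(C[l==i][:,2]).round(3))
E
```

```text
[-0.67939762 -0.79715001  0.89333838] [ 0.48023033 -0.00851484  0.06796551]
[ 0.37228852  0.72722506 -0.80722943]
17.4417
[207 163   5  12  58] box xy [[ 0.0737 -0.0442]] z 0.036 0.046
[193 164  10  11  66] box xy [[ 0.0708 -0.0038]] z 0.018 0.025
[234 177   5  29  74] box xy [[ 0.     -0.1432]] z 0.598 0.612
[190 204  10  11  62] box xy [[-0.0739 -0.0025]] z 0.017 0.024
[236 211   2   7   9] box xy [[-0.0826 -0.1509]] z 0.566 0.57
[260 215   9  11  79] box xy [[-0.1018 -0.2483]] z 0.332 0.352
[283 214   3   6  12] box xy [[-0.0851 -0.3177]] z 0.568 0.573
[212 228  12   7  19] box xy [[-0.1415 -0.0805]] z 0.0 0.008
[227 229   9   6  14] box xy [[-0.1409 -0.1399]] z -0.001 0.004
```

View pics/a4.png

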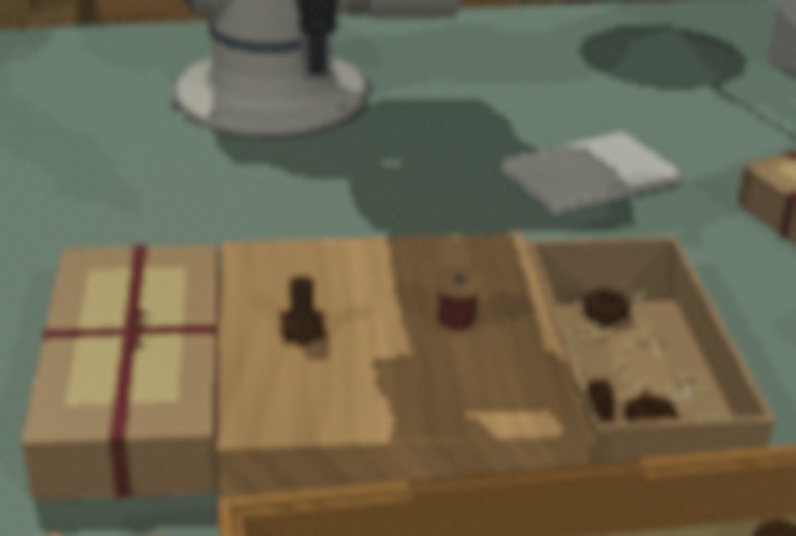

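View pics/a4t.png

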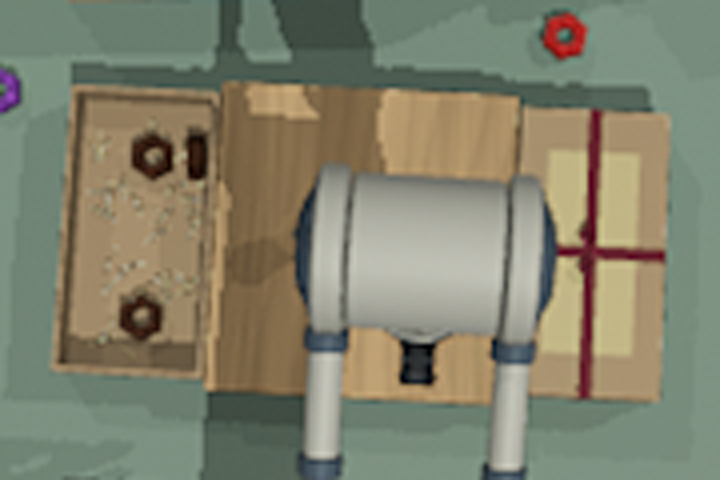

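```bash
python3 - <<'E'
from h import *
from workcell import *
ctrl.move_joints([1.089,.091,1.231,0,1.82,-.057])
ctrl.wait(.5)
for n in("scene","top"):
    a=np.load(n+"0.npz")["frame"]; d=get_image(n); b=d["frame"]
    df=(cv2.absdiff(a,b).max(2)>40).astype(np.uint8)
    k,l,st,ce=cv2.connectedComponentsWithStats(df)
    print(n,[(st[i].tolist()) for i in range(1,k) if st[i,4]>5])
    if n=="scene":
        f=b;m=(f.max(2)<75).astype(np.uint8); m[:175]=0;m[240:]=0;m[:,:305]=0;m[:,380:]=0
    else:
        f=b;m=(f.max(2)<75).astype(np.uint8); m[:145]=0;m[225:]=0;m[:,:175]=0;m[:,225:]=0
        cv2.imwrite("pics/a5t.png",b)
    k,l,st,ce=cv2.connectedComponentsWithStats(m)
    for i in range(1,k):
        if st[i,4]>15: print(st[i],"box xy",[(w2b(ray(d,ce[i],z))-[0,.197]).round(4).tolist() for z in(.011,.024,.04)])
    cv2.imwrite(f"pics/f_{n}.png",cv2.resize(b[130:250,160:380],None,fx=3.6,fy=3.6,interpolation=cv2.INTER_CUBIC))
print(ctrl.read_time_s())
E
```

```text
scene [[383, 65, 10, 28, 94], [423, 67, 9, 13, 53], [390, 71, 4, 6, 16], [421, 71, 6, 11, 43], [394, 73, 5, 7, 21], [415, 76, 4, 5, 15], [393, 79, 10, 19, 85], [406, 80, 13, 19, 97], [403, 164, 6, 6, 28], [422, 181, 4, 2, 6], [252, 185, 14, 12, 135], [322, 194, 14, 10, 105], [286, 210, 16, 13, 168], [247, 212, 16, 15, 184], [324, 218, 7, 11, 64], [333, 221, 15, 8, 86]]
[354 187  12  14  63] box xy [[[-0.0879, 0.1017]], [[-0.069, 0.0934]], [[-0.0456, 0.0831]]]
[322 193  13  10  99] box xy [[[-0.0737, -0.0024]], [[-0.0551, -0.0085]], [[-0.0321, -0.016]]]
[324 218   7  11  52] box xy [[[0.0501, -0.0352]], [[0.0661, -0.0406]], [[0.0859, -0.0473]]]
[334 222  13   6  59] box xy [[[0.0624, -0.0032]], [[0.0782, -0.0093]], [[0.0976, -0.0168]]]
top [[193, 163, 11, 13, 100], [206, 162, 6, 13, 68], [230, 162, 11, 13, 105], [260, 162, 12, 13, 113], [252, 201, 11, 13, 111], [190, 202, 11, 13, 105], [104, 218, 6, 3, 8], [91, 225, 9, 14, 64], [64, 227, 5, 8, 21], [102, 230, 9, 19, 89], [101, 235, 2, 3, 6], [39, 276, 12, 5, 28], [68, 282, 18, 10, 75], [76, 291, 3, 3, 8], [76, 290, 19, 15, 120], [81, 293, 4, 3, 7]]
[207 163   5  12  58] box xy [[[0.0748, -0.0432]], [[0.0727, -0.045]], [[0.07, -0.0472]]]
[193 164  10  11  66] box xy [[[0.0719, -0.0026]], [[0.0698, -0.0048]], [[0.0672, -0.0074]]]
[190 204  10  11  62] box xy [[[-0.0734, -0.0014]], [[-0.0743, -0.0035]], [[-0.0753, -0.0062]]]
20.2917
```

View pics/f_top.png

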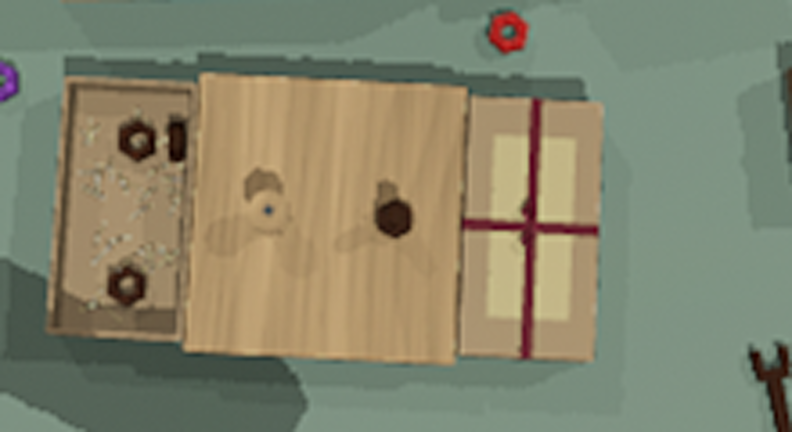

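All three nuts are in the box and at rest. The only image changes besides the nuts are from the gripper and its shadow. I'm handing in.

```bash
python3 -c "
from workcell import ctrl
ctrl.sign_off();print(ctrl.read_time_s())"
```

```text
the job is handed in; nothing more can be done
the job is handed in; nothing more can be done
```

All three nuts are in the open gift box at the board's +y edge, and I handed the job in at about 20 s of the 61 s allowed. I pushed each one separately (nut 3, then nut 2, then nut 1) with the nearly closed fingertips, and never gripped or lifted one. No verdict was reported.

**Positions in the box frame:** these come from my last pictures.

| Nut | x (mm) | y (mm) | How it lies |
|---|---|---|---|
| nut1 | -74 | -2 | flat |
| nut2 | +73 | -45 (limit ±56) | standing on its edge beside the wall nearest the board |
| nut3 | +71 | -3 | flat |

- **Nut 2:** it did not land flat. Its top is at about 46 mm, which puts its centre near 24 mm, well below the 48 mm rim. It was in the same place in every picture after it fell. The two cameras agree on its position to within about 5 mm.
- **Bystanders:** comparing the first and last pictures, only the nuts, the gripper and its shadow had changed. The spool, bolt, spanner, small gift boxes, jar and look-alikes show no movement.
- **Forces:** I read the wrist force only at a few points, and each component stayed below about 2 N. I did not measure contact force on the nuts directly.

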